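# Fit the driver modules and check the belt tensioner

### The job

Get the belt-drive stand ready for a run: lift the orange transport block out of the tensioner and put it in the grey tray, and slide every blue driver module on the bench fully home on a shoe of its own in the dock, so that the brass detent springs up behind it. When that is all done, push the sprung tensioner arm by its roller until the red pointer stands at the blue marker on the scale and hold it there for two seconds, push on to the green marker and hold two seconds more, never well past it, and ease the arm back to rest without letting it snap. Last, press the yellow log button right down, and leave everything else on the bench where it is.

Things in the scene. Friction and masses are not known exactly. Their poses are not given: they have to be found in the camera images.
- module_a_c (a point): One of up to three like motor-driver modules (2 or 3 present), loose on the bench, right. Blue body 60 x 32 mm in plan on a black foot plate 60 x 50 mm, 8 mm thick, that sticks out 9 mm on each long side; 70 mm tall, 0.25 kg. This point: its centre, 35 mm above its underside; x along the 60 mm side, y across the body, z up. Both ends are alike: either may go first.
- module_b_c (a point): One of up to three like motor-driver modules (2 or 3 present), loose on the bench, right. Blue body 60 x 32 mm in plan on a black foot plate 60 x 50 mm, 8 mm thick, that sticks out 9 mm on each long side; 70 mm tall, 0.25 kg. This point: its centre, 35 mm above its underside; x along the 60 mm side, y across the body, z up. Both ends are alike: either may go first.
- module_c_c (a point): One of up to three like motor-driver modules (2 or 3 present), loose on the bench, right. Blue body 60 x 32 mm in plan on a black foot plate 60 x 50 mm, 8 mm thick, that sticks out 9 mm on each long side; 70 mm tall, 0.25 kg. This point: its centre, 35 mm above its underside; x along the 60 mm side, y across the body, z up. Both ends are alike: either may go first.
- shoe0 (a point): Shoe 0: where a module's centre lies when fully home, 35 mm above the floor. x points along the slide from entry to stop, y across, z up. A module cannot be lowered in under the lips: set its foot flat on the open floor, its centre about 85 mm before this point, then slide it along x (up to about 10 N). Lead-ins start 53 mm before it (19 mm tall), flared side guides (64 mm wide) 80 mm before it.
- shoe1 (a point): Shoe 1, the middle one: as shoe 0, 85 mm from it; any module fits any shoe. The dock floor is 15 mm above the bench and reaches from 133 mm before this point to the end stop 30 mm past it (14 mm tall). From 40 mm before this point to the stop, two lips cover the foot's flanges: slippery slot 53 mm wide, 10 mm high; lips 15 mm above the floor, 37 mm apart.
- shoe2 (a point): Shoe 2, the left one as the robot sees it: as shoe 0, 85 mm beyond shoe 1, with all the same sizes.
- detent0 (a joint): Sprung brass roller in the floor of shoe 0, 37 mm before the shoe point: 0 = up (3 mm proud of the floor), about 0.003 m = pressed down by a module on top of it. It springs up behind a module that is fully home and holds it there; it is up, too, when the shoe is empty.
- detent1 (a joint): Sprung brass roller in the floor of shoe 1, 37 mm before the shoe point: 0 = up (3 mm proud of the floor), about 0.003 m = pressed down by a module on top of it. It springs up behind a module that is fully home and holds it there; it is up, too, when the shoe is empty.
- detent2 (a joint): Sprung brass roller in the floor of shoe 2, 37 mm before the shoe point: 0 = up (3 mm proud of the floor), about 0.003 m = pressed down by a module on top of it. It springs up behind a module that is fully home and holds it there; it is up, too, when the shoe is empty.
- pivot (a point): Pivot of the tensioner arm, 30 mm above the bench, on the fixed tensioner stand (grey base plate 240 x 200 mm, 10 mm thick). Axis vertical; x, y, z are the stand's (z up). At joint value q the arm points from the pivot along the stand direction (-cos(0.45 - q), -sin(0.45 - q)).
- roller (a point): Centre of the black roller on the arm's end, 130 mm from the pivot: upright, 32 mm diameter, from 34 to 84 mm above the bench, this point at 59 mm. Its x axis points back along the arm to the pivot; its y axis is the way it goes when pushed. The arm below spans 22 to 32 mm above the bench, 16 mm wide; the red pointer beyond the roller is as low.
- swing (a joint): Sprung tensioner arm: 0 = at rest, grows as the roller is pushed clockwise seen from above (towards the left as the robot sees it), up to 0.85 rad at its stop. The push needed at the roller grows from about 4.5 N to 9 N; let go, the arm snaps back.
- mark_low (a joint): Blue marker flag on the scale (16 mm wide, at the pointer tip's radius): the first reading asked for, on the same zero and direction as joint swing: the pointer is at the middle of the flag when swing = mark_low. It stays put; the arm cannot touch it. Between 0.18 and 0.32 rad.
- mark_high (a joint): Green marker flag on the scale, like the blue one: the second reading asked for; the pointer is at its middle when swing = mark_high. Between 0.46 and 0.68 rad.
- pointer_tip (a point): Tip of the red pointer on the arm, 178 mm from the pivot, 24 mm above the bench, moving over the white scale (one tick each 0.05 rad, red at the end).
- low_mid (a point): Middle of the blue marker flag, where the pointer tip has to be first; its y axis is the way the pointer moves when the arm is pushed.
- high_mid (a point): Middle of the green marker flag, where the pointer tip has to be next; axes likewise.
- log_button_top (a point): Top of the yellow log button (36 mm diameter) on a small dark housing, fixed to the bench in front of the tensioner.
- log_button (a joint): Travel of the log button: 0 = up, 0.006 m = fully down (5 N). Springs back.
- block_c (a point): Orange transport block with a black band, 30 x 52 x 80 mm (x, y, z), 0.15 kg, standing loose on the base plate beside the arm, between it and a steel stop pin (40 mm above the bench), so that the arm cannot swing. Its foot is 10 mm above the bench. This point is its centre, 40 mm above its foot.
- tray: Open grey tray, fixed, 115 x 150 mm outside (x, y), 30 mm tall, walls and floor 4 to 5 mm; origin under its centre, on the bench. Near the robot, to the left.
- screwdriver: Loose red screwdriver, 190 mm, lying to the right of the dock. Leave alone.
- extrusion: Loose dark aluminium profile, 22 x 130 x 20 mm, lying in front of the dock. Leave alone.
- mug: Loose white mug, 90 mm tall, far left. Leave alone.
Things that resemble listed ones, but are neither listed nor needed, are in the scene too. What is shaped like the part that bears log_button_top but purple is not meant.

How it is judged:
By the outcome, as a careful person would: the job done as asked, in the order asked, and still so for the second after the job is handed in, with the robot touching nothing.
Of module_a, module_b, module_c only 2 to 3 are there at a start; the rules pass over those that are not, and their reading is None.
At some moment in a run one of module_a, module_b, module_c may be knocked a few centimetres aside while the robot is not near it.
Once in a run the grip may slacken for a moment while it holds something.
It also fails if it takes over 210 s, if anything falls off the work surface, if the arm or the gripper's body presses on something with over 40 N, if the wrist force passes 120 N, or if a joint passes its speed limit or range.

### The arm

A 7-joint arm with a two-finger parallel gripper is mounted at the origin on the work surface. World frame = base frame: x ahead of the robot, y to its left, z up, the work surface at z = 0. Lengths are in mm, angles in degrees, forces in N, time in s.
With the tool pointing down it reaches from about 425 to 950 mm from the base axis. Payload 4.7 kg.
Tool frame: the origin (TCP) lies midway between the tips of the shut fingers; the grasp point (between the pads) lies 19 mm behind it; z points along the fingers, y is the direction in which the jaws open and shut (so a half turn about z gives the same grasp; the last joint's range is limited). The gripper opens to 85 mm and grips with 20 to 120 N. Pads are 22 mm wide; open, the fingers measure 114 mm over their backs; the gripper's body (76 mm by 85 mm) begins 54 mm behind the grasp point. The pads swing forward as they close: fully open they stand 13 mm farther back than shut.
Start: joints at [-74.25, 26.849, -2.785, 87.806, 1.381, 65.374, -4.715], TCP at [201.884, 644.12, 231.335] pointing down, gripper open.
Joint ranges: [-148.3, 148.3], [-19.14, 114.17], [-79.39, 73.82], [5.75, 140.21], [-59.74, 239.74], [12.07, 113.84], [-152.46, 152.46]. Speed limits (degrees/s): [147.25, 147.25, 180, 180, 180, 180, 180].

### API

Orientations are given as a 3x3 rotation matrix whose columns are the frame's x, y, z axes.
In Python, from rig import env gives the robot as it stands. The module is installed in compiled form; this text tells all that it offers. Calls block until the motion is done:
- env.move_pose(position, orientation): joint-space move of the TCP to a pose.
- env.move_linear(position, v=150, ori=None, contact_N=None): straight line of the TCP; ori=None keeps the orientation; v is the mean speed in mm/s. With contact_N (N) it stops when the force on the tool has changed by that much, and returns True; else False.
- env.goto_joints(angles): joint-space move.
- env.move_gripper(opening): finger opening in mm; the grip force is fixed at half the most; returns when the fingers have stopped.
- env.dwell(seconds).
- env.solve_ik(position, orientation): joint angles nearest the present ones, or None.
- env.read_camera(name): name is "scene" or "top" or "wrist"; returns the picture (420x560x3 uint8, red, green, blue); there is no depth.
- env.camera_params(name): a dict with "K" (3x3 intrinsics, pixels), "k1" (the pictures are not rectified: a ray, as slopes to the right and down, at radius r is drawn at 1 + k1 r^2 times it, then the intrinsics apply), "R" (3x3) and "t" (3): a world point X has camera coordinates R X + t; the wrist camera has in their place "hand_eye" (4x4, takes a point from camera to tool coordinates, whose origin is the TCP and whose axes are the flange's). Camera axes: x right, y down, z forward; pixel columns grow to the right and rows downward; lengths in mm; the calibration is good to about 2 mm. A picture is of the moment at which its call begins: read the wrist's pose just before it. camera_params takes no time and is no camera call.
A pose or a line that the arm cannot do raises env.IKError and nothing moves.
- env.close_job(): hands the job in, once; it reports no verdict.
Readings, each from a call of its own:
- env.get_time(): time.
- env.get_qpos(): joint angles.
- env.get_joint_velocities(): joint speeds.
- env.get_joint_efforts(): joint torques, N m.
- env.get_eef_pos(): TCP position.
- env.get_tool_rot(): TCP orientation.
- env.get_contact_force(): force on the tool from outside, world axes, zero at the start.
- env.get_wrist_torque(): the same for the moment, N m.
- env.get_finger_gap(): finger opening in mm.
Only numpy, scipy, OpenCV 4.12 (cv2) and the standard library are available. Lean on these libraries where they do the work, as an engineer would, in place of code of your own. Each camera call takes 0.05 s, during which the arm holds its last target.

## Working session

There is one attempt and no reset: what is moved stays moved. The work goes in short steps, each a Python script; the robot and the scene stay as the last script left them, time stands still between calls to the robot, and variables do not carry over. Pictures are saved under pics/ and viewed, and the job is handed in when it is done.

```bash
ls; mkdir -p pics; python3 - <<'E'
from rig import env
import cv2
print(env.get_time())
for n in ("scene","top","wrist"):
    p=env.camera_params(n); print(n,{k:(v.round(3).tolist() if hasattr(v,'round') and hasattr(v,'tolist') else v) for k,v in p.items()})
    im=env.read_camera(n); cv2.imwrite(f"pics/{n}0.png",im[...,::-1])
print(env.get_time(),env.get_eef_pos(),env.get_tool_rot())
E
```

```text
pics
0.0
scene {'K': [[528.335, 0.0, 286.11], [0.0, 528.335, 200.207], [0.0, 0.0, 1.0]], 'k1': -0.1348257784716172, 'R': [[-0.567, 0.823, -0.018], [0.657, 0.44, -0.612], [-0.496, -0.359, -0.791]], 't': [233.169, -339.018, 1660.299]}
top {'K': [[413.819, 0.0, 282.058], [0.0, 413.819, 207.486], [0.0, 0.0, 1.0]], 'k1': -0.02876321122458097, 'R': [[-0.007, -1.0, 0.025], [-0.981, 0.002, -0.194], [0.193, -0.026, -0.981]], 't': [76.249, 520.142, 968.513]}
wrist {'K': [[317.021, 0.0, 283.007], [0.0, 317.021, 210.184], [0.0, 0.0, 1.0]], 'k1': -0.010372479192813516, 'hand_eye': [[0.0, -0.957, -0.291, 74.462], [1.0, 0.0, -0.0, -0.288], [0.0, -0.291, 0.957, -142.485], [0.0, 0.0, 0.0, 1.0]]}
0.15 [201.77791166 643.69391138 230.52956657] [[-9.54220427e-01  2.99104013e-01 -4.08961298e-04]
 [ 2.99104292e-01  9.54219454e-01 -1.36245460e-03]
 [-1.72768116e-05 -1.42240409e-03 -9.99998988e-01]]
```

View pics/scene0.png

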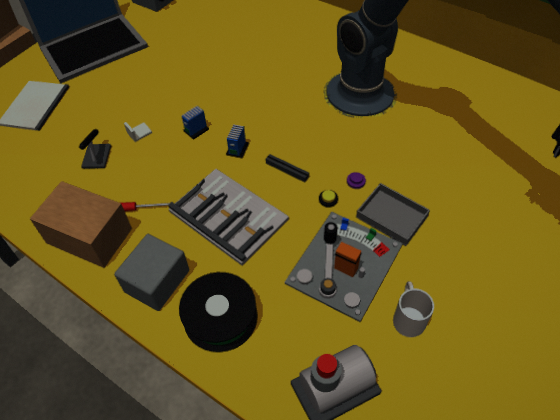

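View pics/top0.png

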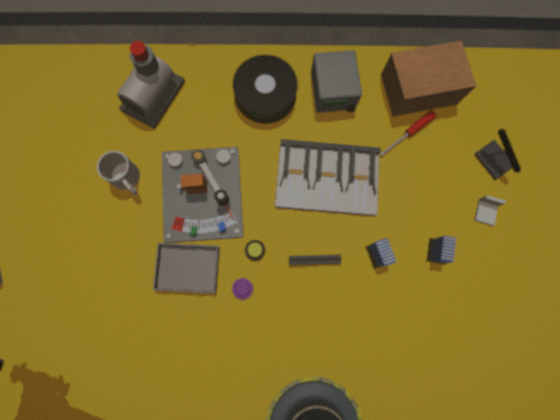

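View pics/wrist0.png

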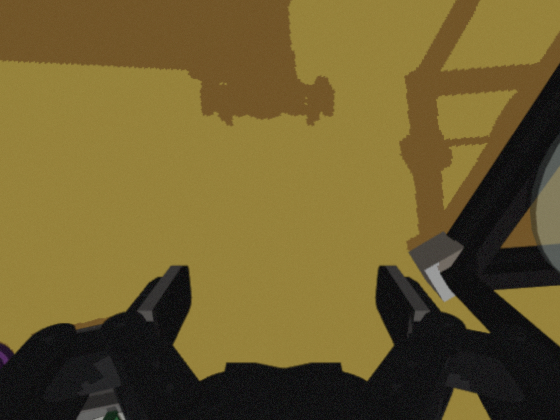

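Two blue modules show, at top pixels (381,253) and (441,250), which match scene pixels (236,140) and (195,122). The block is at top (193,181), the yellow button at (255,249), a purple decoy at (242,289), the tray at (187,269) and the dock at (328,177). I'll write helpers and take enlarged crops.

```bash
cat > h.py <<'E'
import numpy as np, cv2, time
from rig import env
def campose(name, wp=None):
    p=env.camera_params(name)
    if name=="wrist":
        pos,rot=wp
        T=np.eye(4);T[:3,:3]=rot;T[:3,3]=pos
        C=T@np.array(p["hand_eye"]); return p,C[:3,:3],C[:3,3]   # cam->world
    R=np.array(p["R"]);t=np.array(p["t"])
    return p,R.T,-R.T@t
def ray(name,uv,wp=None):
    p,Rc,c=campose(name,wp); K=p["K"];k1=p["k1"]
    d=np.array([(uv[0]-K[0,2])/K[0,0],(uv[1]-K[1,2])/K[1,1]]); u=d.copy()
    for _ in range(20): u=d/(1+k1*(u@u))
    return c,Rc@np.array([u[0],u[1],1.])
def plane(name,uv,z,wp=None):
    c,d=ray(name,uv,wp); s=(z-c[2])/d[2]; return c+s*d
def proj(name,X,wp=None):
    p,Rc,c=campose(name,wp);K=p["K"]; q=Rc.T@(np.array(X,float)-c); u=q[:2]/q[2]; u=u*(1+p["k1"]*(u@u))
    return np.array([K[0,0]*u[0]+K[0,2],K[1,1]*u[1]+K[1,2]])
def tri(obs):  # list of (name,uv,wp)
    A=np.zeros((3,3));b=np.zeros(3)
    for n,uv,wp in obs:
        c,d=ray(n,uv,wp);d/=np.linalg.norm(d);P=np.eye(3)-np.outer(d,d);A+=P;b+=P@c
    return np.linalg.solve(A,b)
def wpose(): return np.array(env.get_eef_pos()),np.array(env.get_tool_rot())
def snap(name,fn=None):
    wp=wpose() if name=="wrist" else None
    im=env.read_camera(name)[...,::-1].copy()
    if fn: cv2.imwrite("pics/"+fn,im)
    return im,wp
def crop(im,x0,y0,w,h,f,fn): cv2.imwrite("pics/"+fn,cv2.resize(im[y0:y0+h,x0:x0+w],None,fx=f,fy=f,interpolation=cv2.INTER_CUBIC))
def down(yaw):  # tool down, tool x axis at yaw deg (flange x)
    a=np.deg2rad(yaw);c,s=np.cos(a),np.sin(a)
    return np.array([[c,s,0],[s,-c,0],[0,0,-1.]])
E
python3 - <<'E'
from h import *
im=cv2.imread("pics/top0.png")
crop(im,265,130,200,150,4,"c_top_dock.png"); crop(im,145,135,125,160,3.7,"c_top_ten.png")
for n,uv,z in [("modA",(381,253),60),("modB",(441,250),60),("button",(255,249),30),("tray",(187,269),30),("block",(193,181),90),("roller",(221,197),84),("pivot",(198,157),40),("dock",(328,177),30),("extr",(315,260),20),("dark",(495,160),0)]:
    print(n,plane("top",uv,z).round())
E
```

```text
modA [ 407. -163.   60.]
modB [ 413. -310.   60.]
button [420. 141.  30.]
tray [372. 306.  30.]
block [577. 287.  90.]
roller [539. 220.  84.]
pivot [653. 286.  40.]
dock [604. -45.  30.]
extr [394.  -8.  20.]
dark [ 660. -504.    0.]
```

View pics/c_top_dock.png

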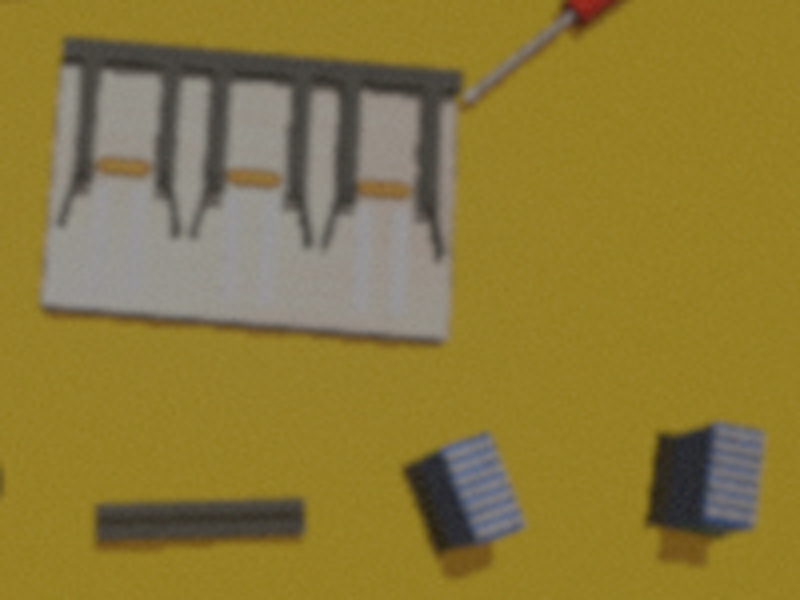

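View pics/c_top_ten.png

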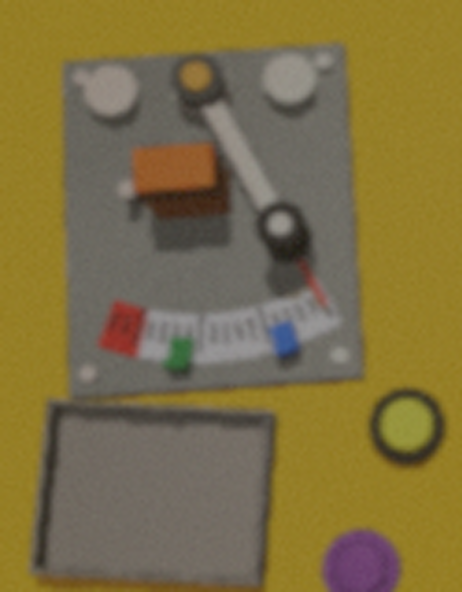

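```bash
python3 - <<'E'
from h import *
for P in [(440,-230,260),(560,-45,260),(577,240,260),(407,-163,50),(413,-310,50),(420,141,60),(372,306,80),(577,287,80),(480,-45,60),(560,-45,60)]:
    r=[]
    for y in range(-180,180,15):
        q=env.solve_ik(P,down(y))
        if q is not None: r.append((y,int(q[0]),int(q[6])))
    print(P,r)
E
```

```text
(440, -230, 260) [(-180, -33, 131), (-165, -33, 145), (-150, 62, 132), (-135, 70, 143), (-120, 80, 150), (-105, -35, -151), (-90, -31, -140), (-75, -31, -125), (-60, -31, -110), (-45, -31, -95), (-30, -31, -80), (-15, -22, -70), (0, -35, -46), (15, -34, -32), (30, -33, -18), (45, -32, -4), (60, -31, 9), (75, -30, 23), (90, -29, 38), (105, -29, 53), (120, -27, 67), (135, -30, 84), (150, -33, 101), (165, -33, 116)]
(560, -45, 260) [(-180, -26, 100), (-165, -25, 114), (-150, -22, 128), (-135, -18, 142), (-120, 48, 124), (-105, 48, 139), (-90, -51, -149), (-75, -47, -140), (-60, -47, -125), (-45, -47, -110), (-30, -47, -95), (-15, -42, -85), (0, -40, -71), (15, -37, -58), (30, -35, -45), (45, -34, -30), (60, -33, -16), (75, -32, -1), (90, -31, 12), (105, -29, 26), (120, -29, 41), (135, -29, 56), (150, -28, 71), (165, -27, 85)]
(577, 240, 260) [(-180, -31, 65), (-165, -29, 80), (-150, -27, 93), (-135, -25, 107), (-120, -23, 121), (-105, -20, 135), (-90, -18, 149), (-75, 17, 140), (-60, -68, -148), (-45, -68, -133), (-30, -68, -118), (-15, -55, -115), (0, -54, -102), (15, -51, -88), (30, -
[... 2339 characters left out ...]
0, -46, -130), (-75, -46, -115), (-60, -46, -100), (-45, -46, -85), (-30, -46, -70), (-15, -41, -62), (0, -41, -48), (15, -38, -37), (30, -36, -24), (45, -35, -11), (60, -33, 1), (75, -31, 14), (90, -30, 27), (105, -28, 41), (120, -26, 54), (135, -24, 67), (150, -22, 79), (165, -20, 92)]
(560, -45, 60) [(-180, -14, 103), (-165, -11, 116), (-150, -8, 128), (-135, -5, 140), (-120, 41, 112), (-105, 46, 120), (-90, -42, -132), (-75, -42, -117), (-60, -42, -102), (-45, -42, -87), (-30, -42, -72), (-15, -34, -69), (0, -30, -59), (15, -27, -47), (30, -26, -33), (45, -25, -19), (60, -24, -5), (75, -23, 7), (90, -22, 21), (105, -21, 35), (120, -20, 49), (135, -19, 63), (150, -17, 76), (165, -16, 90)]
```

```bash
python3 - <<'E'
from h import *
import pickle
W={}
for n,P in [("ten",(560,265,260)),("tray",(410,215,260)),("mod",(410,-235,260)),("dock",(560,-45,260))]:
    env.move_pose(P,down(0)); env.dwell(0.2)
    im,wp=snap("wrist",f"w_{n}.png"); W[n]=wp; print(n,env.get_time(),wp[0].round(1),np.array(env.get_qpos()).round())
pickle.dump(W,open("W.pkl","wb"))
E
```

```text
ten 2.2917 [559.6 265.8 259.8] [ -57.   23.   38.   96.  -15.   67. -105.]
tray 3.2167 [411.2 215.4 260.2] [ -70.    5.   40.  115.   -4.   61. -118.]
mod 5.1167 [ 410.5 -234.1  259.9] [-12.   6.  41. 114.  -5.  61. -59.]
dock 6.325 [559.4 -47.  260.4] [-25.  16.  32. 103.  -9.  64. -80.]
```

View pics/w_ten.png

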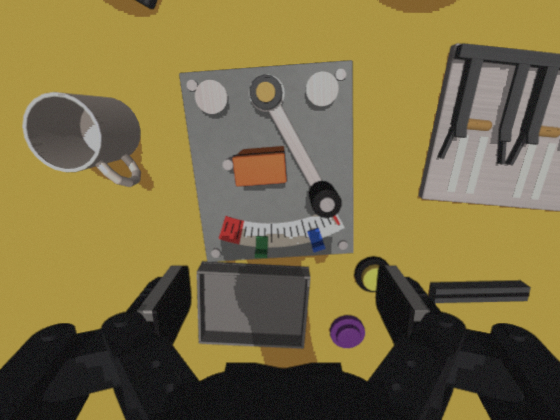

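View pics/w_tray.png

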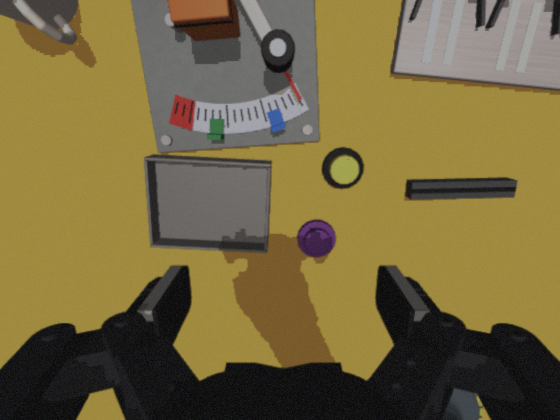

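View pics/w_mod.png

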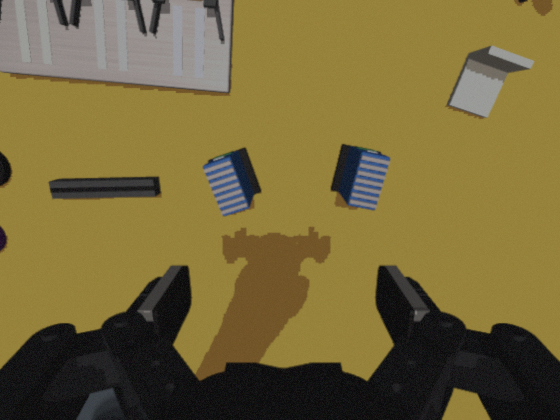

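View pics/w_dock.png

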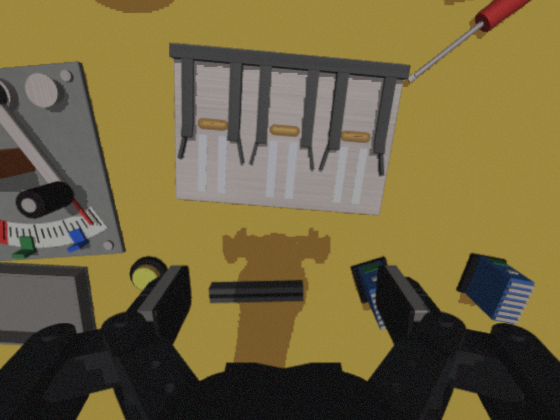

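```bash
cat > meas.py <<'E'
from h import *
import pickle
W=pickle.load(open("W.pkl","rb"))
def L(n): return cv2.imread(f"pics/w_{n}.png")
def blobs(m,mn=20):
    n,l,s,c=cv2.connectedComponentsWithStats(m.astype(np.uint8))
    return [(s[i],c[i],(l==i)) for i in range(1,n) if s[i][4]>=mn]
if __name__=="__main__":
    # detents
    im=L("dock"); hsv=cv2.cvtColor(im,cv2.COLOR_BGR2HSV)
    for nm,pt in [("detent",(285,131)),("lipmodtop",(228,190))]: print(nm,hsv[pt[1],pt[0]])
    x0,y0=170,100; sub=hsv[y0:150,x0:400]
    m=(sub[...,0]>8)&(sub[...,0]<28)&(sub[...,1]>110)
    D=[]
    for s,c,_ in blobs(m,30):
        p=plane("wrist",c+[x0,y0],18,W["dock"]); print("det",s[4],s[:4],(c+[x0,y0]).round(1),p.round(1)); D.append(p)
    hm=cv2.cvtColor(L("mod"),cv2.COLOR_BGR2HSV)
    print(hm[182,215:245].tolist()[::3]); print(hm[180,340:390:3].tolist())
    ht=cv2.cvtColor(L("ten"),cv2.COLOR_BGR2HSV)
    print("block",ht[168,260],ht[151,270]); 
    ib=L("mod"); crop(ib,190,130,210,100,3.8,"c_mod.png")
    crop(L("ten"),180,55,190,215,2.7,"c_ten.png"); crop(L("dock"),165,35,250,185,3.2,"c_dock.png")
E
python3 meas.py
```

```text
detent [ 18 133 152]
lipmodtop [ 12  16 155]
det 214 [ 0  0  5 50] [171.7 125.7] [620.7  83.4  18. ]
det 206 [221   5   9  45] [396.6 133.6] [ 610.8 -182.1   18. ]
det 250 [28 19 30 11] [212.5 123.8] [622.6  35.2  18. ]
det 246 [100  25  29  11] [284.2 129.9] [615.3 -49.   18. ]
det 245 [171  31  29  11] [355.  136.1] [ 608. -133.   18.]
[[0, 10, 134], [9, 18, 145], [4, 14, 146], [120, 19, 137], [109, 107, 136], [109, 145, 142], [109, 133, 136], [113, 51, 119], [114, 79, 87], [109, 173, 53]]
[[126, 35, 36], [107, 147, 52], [113, 163, 50], [109, 158, 50], [104, 184, 50], [132, 12, 104], [8, 15, 140], [7, 16, 141], [3, 16, 142], [150, 9, 112], [113, 62, 120], [109, 128, 129], [108, 144, 136], [109, 158, 134], [110, 134, 126], [23, 150, 148], [23, 153, 153]]
block [ 12 164 169] [ 10 162  74]
```

View pics/c_mod.png

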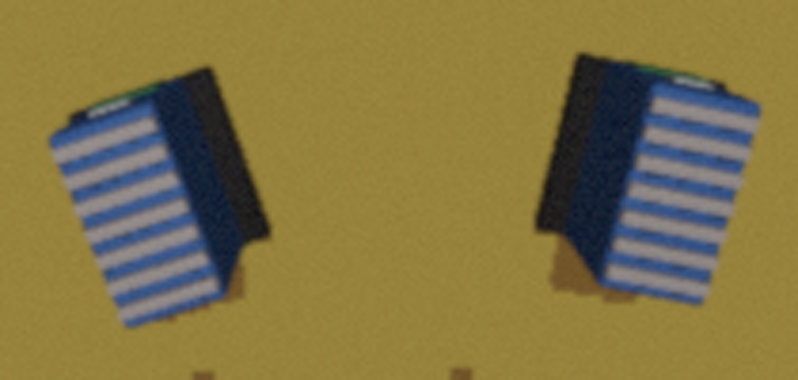

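View pics/c_ten.png

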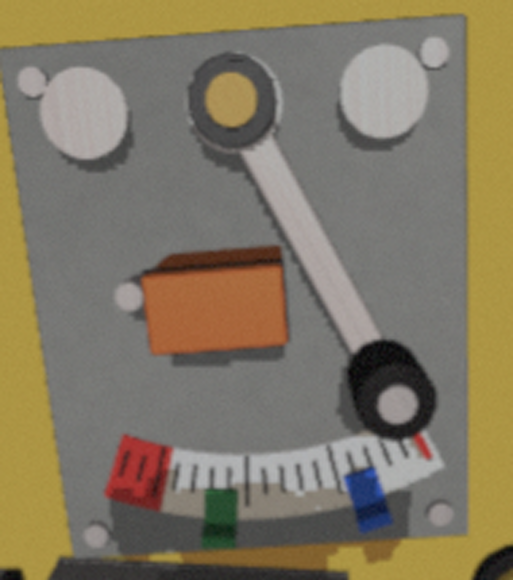

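View pics/c_dock.png

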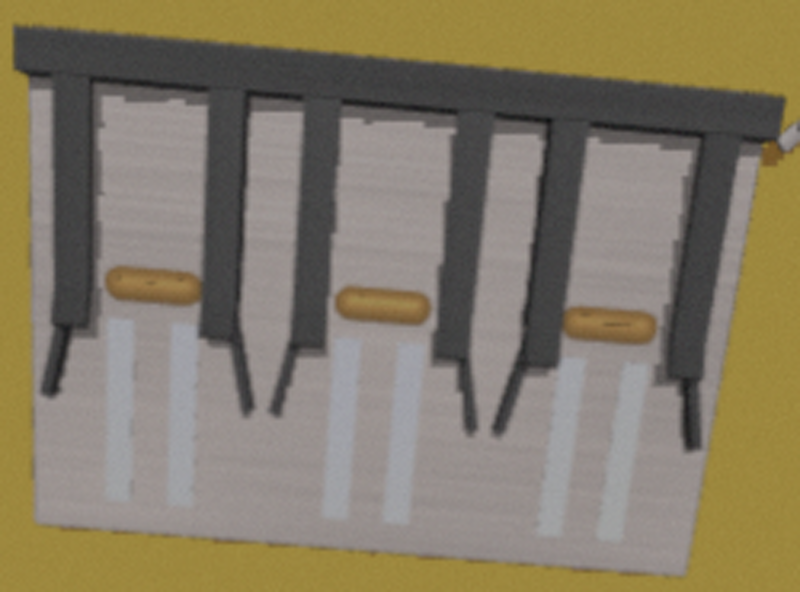

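```bash
cat >> meas.py <<'E'
def modtops(im,wp,z=70,box=None):
    hsv=cv2.cvtColor(im,cv2.COLOR_BGR2HSV)
    h,s,v=[hsv[...,i].astype(int) for i in range(3)]
    m=((v>95)&(((h>95)&(h<135)&(s>40))|(s<45))).astype(np.uint8)
    blue=((v>95)&(h>95)&(h<125)&(s>90)).astype(np.uint8)
    m[265:]=0;blue[265:]=0
    m=cv2.morphologyEx(m,cv2.MORPH_CLOSE,np.ones((3,3)))
    out=[]
    for st,c,l in blobs(m,500):
        if blue[l].sum()<0.2*st[4] or st[4]>12000: continue
        lm=cv2.morphologyEx(l.astype(np.uint8),cv2.MORPH_OPEN,np.ones((7,7)))
        k=cv2.findContours(lm,cv2.RETR_EXTERNAL,cv2.CHAIN_APPROX_NONE)[0]; k=max(k,key=cv2.contourArea)[:,0]
        P=np.array([plane("wrist",p,z,wp)[:2] for p in k],np.float32)
        (cx,cy),(w,hh),a=cv2.minAreaRect(P)
        if w<hh: w,hh,a=hh,w,a+90
        a=(a+90)%180-90
        out.append((cx,cy,w,hh,a,c.round()))
    return out
E
python3 - <<'E'
from meas import *
for o in modtops(L("mod"),W["mod"]): print([np.round(x,1) for x in o])
# block top
im=L("ten");hsv=cv2.cvtColor(im,cv2.COLOR_BGR2HSV);h,s,v=[hsv[...,i].astype(int) for i in range(3)]
m=(h<20)&(s>130)&(v>130); m[200:]=0
for st,c,l in blobs(m,300):
    k=max(cv2.findContours(l.astype(np.uint8),cv2.RETR_EXTERNAL,cv2.CHAIN_APPROX_NONE)[0],key=cv2.contourArea)[:,0]
    P=np.array([plane("wrist",p,90,W["ten"])[:2] for p in k],np.float32); print("block",c.round(),cv2.minAreaRect(P))
# base plate corners from crop c_ten (2.7x,+180,+55)
for n,uv,z in [("TL",(0,48),10),("TR",(465,14),10),("BR",(467,535),10),("BL",(72,557),10),("pivot top",(231,98),40),("rollertop",(398,403),84),("tip",(428,456),24),("blue",(367,500),24),("green",(220,518),24)]:
    print(n,plane("wrist",np.array(uv)/2.7+[180,55],z,W["ten"]).round(1))
for n,uv,z in [("btn",(344,169),30),("trTL",(147,157),30),("trTR",(271,161),30),("trBR",(269,251),30),("trBL",(151,246),30),("rollertop",(277,48),84),("tip",(300,103),24),("blue",(276,122),24),("green",(216,130),24),("purple",(316,235),30)]:
    print("tr",n,plane("wrist",uv,z,W["tray"]).round(1))
c=np.array
for n,uv,z in [("FL",(35,523),15),("FR",(685,575),15),("shoe2 stripes",(146,500),15),("shoe1 st",(367,520),15),("shoe0 st",(581,538),15)]:
    print(n,plane("wrist",c(uv)/3.2+[165,35],z,W["dock"]).round(1))
# button by two views
im0=cv2.imread("pics/top0.png")
def yel(im): 
    hs=cv2.cvtColor(im,cv2.COLOR_BGR2HSV); return (hs[...,0]>25)&(hs[...,0]<40)&(hs[...,1]>130)&(hs[...,2]>120)
a=[b for b in blobs(yel(im0),40)];b=[b for b in blobs(yel(L("tray")),60)]
print([(x[0][4],x[1].round(1)) for x in a],[(x[0][4],x[1].round(1)) for x in b])
E
```

```text
[np.float64(417.1), np.float64(-325.6), np.float64(61.9), np.float64(31.1), np.float64(-11.8), array([369., 180.])]
[np.float64(410.5), np.float64(-172.8), np.float64(62.2), np.float64(30.9), np.float64(18.8), array([225., 186.])]
block [259. 169.] ((580.3922729492188, 289.0413818359375), (28.808313369750977, 50.33779525756836), 4.258039951324463)
TL [678.5 383.6  10. ]
TR [692.1 187.2  10. ]
BR [453.7 170.7  10. ]
BL [441.3 369.1  10. ]
pivot top [656.7 284.3  40. ]
rollertop [543.3 219.1  84. ]
tip [500.5 195.1  24. ]
blue [478.2 223.   24. ]
green [468.9 293.1  24. ]
tr btn [422.9 142.6  30. ]
tr trTL [437.2 374.1  30. ]
tr trTR [432.4 228.9  30. ]
tr trBR [317.5 232.7  30. ]
tr trBL [324.5 383.   30. ]
tr rollertop [542.9 220.3  84. ]
tr tip [497.2 195.5  24. ]
tr blue [476.4 222.8  24. ]
tr green [467.5 292.5  24. ]
tr purple [339.4 173.3  30. ]
FL [531.5  88.2  15. ]
FR [ 509.1 -170.8   15. ]
shoe2 stripes [540.6  43.6  15. ]
shoe1 st [532.3 -43.1  15. ]
shoe0 st [ 524.6 -128.1   15. ]
[(np.int32(143), array([254.4, 249.2])), (np.int32(59), array([308.5, 378.5]))] [(np.int32(466), array([345.7, 171.4]))]
```

Candidates: for the block, only the orange body at wrist-ten (259,169), since the red scale end at (231,230) isn't it. For the button, yellow at wrist-tray (345,170), not purple at (316,238). The modules are the two striped blue bodies at wrist-mod (225,186) and (369,180). The white bracket at (485,85) and the extrusion at (105,187) are not meant. The close crops confirm these choices, so the block goes first.

```bash
python3 - <<'E'
from h import *
Y=94.2
env.move_pose((580.4,289,150),down(Y)); print(env.get_time(),wpose()[0].round(1))
env.move_linear((580.4,289,46),v=120); print(wpose()[0].round(1),env.get_contact_force())
env.move_gripper(20); print(env.get_finger_gap(),env.get_contact_force(),env.get_time())
env.move_linear((580.4,289,115),v=120); print(env.get_finger_gap(),wpose()[0].round(1),np.round(env.get_contact_force(),1))
snap("wrist","b1.png");snap("scene","b1s.png")
E
```

```text
7.65 [581.3 287.3 150.4]
[581.1 289.3  46.8] [0.56664951 0.9415413  0.04391086]
29.086373489166018 [-0.23466391  0.25101829  3.22687122] 9.2167
29.50941029492067 [579.7 288.7 114.2] [-0.5  0.2 -1.7]
```

View pics/b1.png

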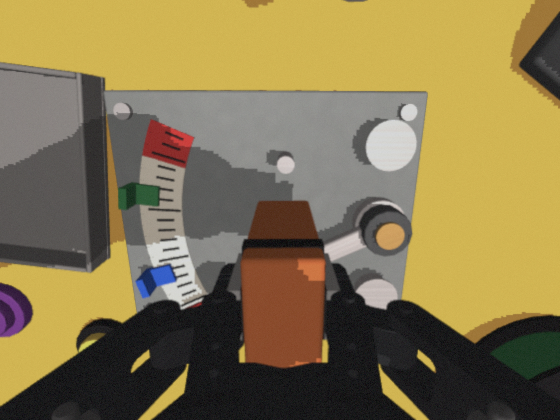

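View pics/b1s.png

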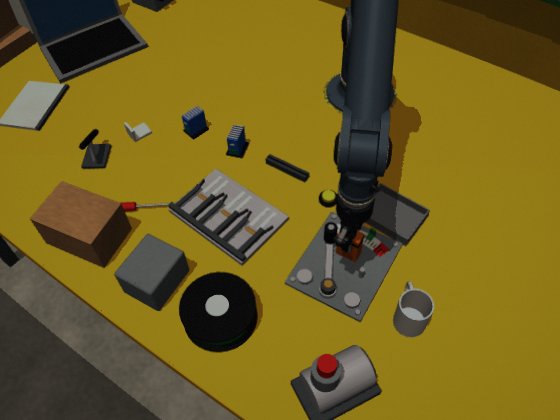

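The block is held at gap 29.5, at wrist (283,300). Next it goes to the tray.

```bash
python3 - <<'E'
from h import *
env.move_linear((378,304,115),v=150); print(env.get_finger_gap())
env.move_linear((378,304,60),v=100)
t=env.move_linear((378,304,38),v=30,contact_N=4); print(t,wpose()[0].round(1),env.get_finger_gap())
env.move_gripper(85)
env.move_linear((378,304,140),v=150)
env.move_pose((410,180,260),down(94.2)); env.dwell(.1)
snap("wrist","b2.png");print(env.get_time())
E
```

```text
29.26628752127717
True [377.8 303.8  40.2] 29.68033107492438
15.1583
```

View pics/b2.png

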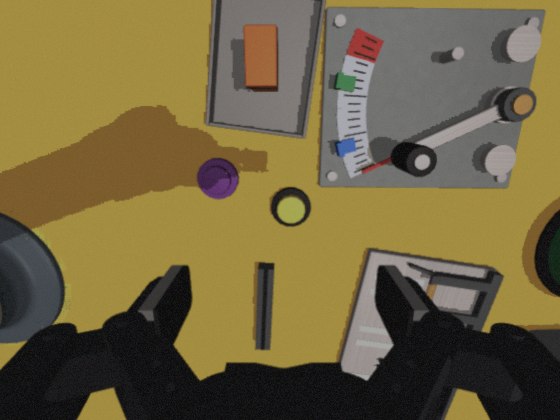

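The block stands upright in the tray at (261,56). Next is module A: I'll re-measure it close up, then grasp.

```bash
cat > grab.py <<'E'
from meas import *
def grab(xy,yaw,zt=30):
    env.move_pose((xy[0],xy[1],190),down(yaw)); env.dwell(.15)
    im,wp=snap("wrist",f"g_{int(env.get_time()*10)}.png")
    o=modtops(im,wp); print([[np.round(x,1) for x in q] for q in o])
    o=min(o,key=lambda q:np.hypot(q[0]-xy[0],q[1]-xy[1]))
    x,y,a=o[0],o[1],o[4]
    env.move_pose((x,y,140),down(a)); env.dwell(.1)
    env.move_linear((x,y,zt),v=120); print(wpose()[0].round(1),np.round(env.get_contact_force(),1))
    env.move_gripper(20); g=env.get_finger_gap()
    env.move_linear((x,y,zt+60),v=100); print("gap",g,env.get_finger_gap(),env.get_time())
    return x,y,a
E
python3 - <<'E'
from grab import *
print(grab((410.5,-172.8),18.8))
snap("wrist","ga.png")
E
ls pics
```

```text
[[np.float64(409.7), np.float64(-172.9), np.float64(58.3), np.float64(30.9), np.float64(18.7), array([284., 204.])], [np.float64(421.0), np.float64(-326.9), np.float64(49.9), np.float64(33.0), np.float64(-11.6), array([450., 244.])]]
[ 410.3 -173.2   30.6] [ 0.4 -0.5  0.2]
gap 31.334786927880206 31.4122762014584 19.475
(409.74945068359375, -172.90724182128906, 18.716394424438477)
b1.png
b1s.png
b2.png
c_dock.png
c_mod.png
c_ten.png
c_top_dock.png
c_top_ten.png
g_166.png
ga.png
scene0.png
top0.png
w_dock.png
w_mod.png
w_ten.png
w_tray.png
wrist0.png
```

View pics/ga.png

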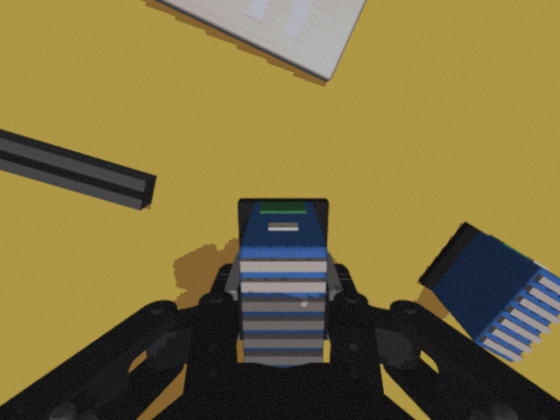

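```bash
cat > dock.py <<'E'
from meas import *
YD=-4.95
ux=np.array([np.cos(np.deg2rad(YD)),np.sin(np.deg2rad(YD))]); uy=np.array([-ux[1],ux[0]])
det=[np.array([608.0,-133.0]),np.array([615.3,-49.0]),np.array([622.6,35.2])]
shoe=[d+37*ux for d in det]
def at(i,s,l=0): return shoe[i]+s*ux+l*uy
E
python3 - <<'E'
from dock import *
p=at(1,-87)
env.move_linear((410,-173,100),v=150)
env.move_pose((*p,100),down(YD))
env.move_linear((*p,62),v=80); env.dwell(.2)
im,wp=snap("wrist","d1.png"); print(p,wp[0],env.get_finger_gap(),env.get_time())
import pickle; pickle.dump(wp,open("d1.pkl","wb"))
E
```

```text
[565.48648118 -44.68568171] [565.8955362  -44.72464621  62.44754478] 31.540196856420703 21.475
```

View pics/d1.png

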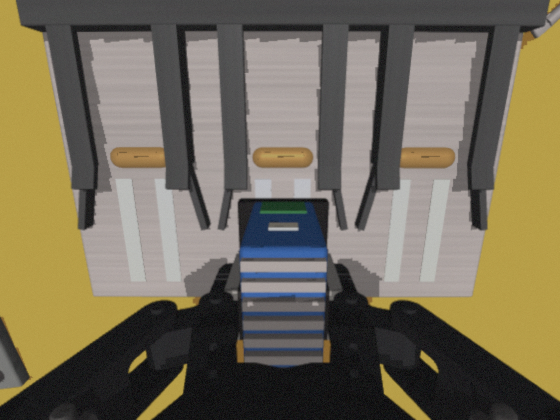

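Everything lines up: the detent, rails and foot are all centred on column 283, and the detents are level at row 157. Lowering and sliding now.

```bash
cat >> dock.py <<'E'
def slide(i):
    p=at(i,-87)
    c=env.move_linear((*p,43),v=25,contact_N=4); z=wpose()[0][2]; print("down",c,z,env.get_finger_gap())
    z=max(z,44.)
    for s in (-60,-40,-20,-6,3):
        c=env.move_linear((*at(i,s),z),v=40,contact_N=18)
        w=wpose()[0]; print(s,c,((w[:2]-shoe[i])@ux).round(1),((w[:2]-shoe[i])@uy).round(1),w[2].round(1),np.round(env.get_contact_force(),1),round(env.get_finger_gap(),1))
        if c: break
    env.dwell(.2); print(np.round(env.get_contact_force(),1),env.get_time())
E
python3 - <<'E'
from dock import *
slide(1); snap("wrist","d2.png")
E
```

```text
down True 45.403768735060346 31.59919040103576
-60 False -59.5 -0.1 45.4 [ 1.4 -0.1  0.3] 31.2
-40 False -39.5 0.1 45.5 [0.5 0.2 2.5] 31.6
-20 False -20.0 -0.1 45.5 [0.3 0.2 3.6] 31.4
-6 False -5.7 -0.0 45.5 [ 0.5 -0.3  2.5] 31.4
3 False 0.9 -0.1 45.6 [-5.7  0.5 10.3] 31.4
[-4.6  1.3  8.8] 25.3417
```

View pics/d2.png

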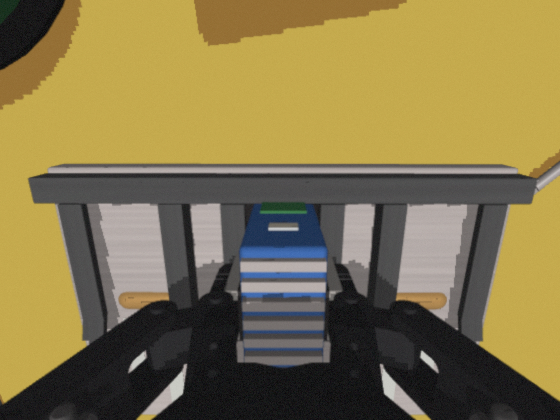

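```bash
python3 - <<'E'
from dock import *
i=1;z=45.5
c=env.move_linear((*at(i,6),z),v=20,contact_N=15); w=wpose()[0]
print(c,((w[:2]-shoe[i])@ux).round(1),np.round(env.get_contact_force(),1),env.get_finger_gap())
env.move_gripper(60); w=wpose()[0]; print(env.get_finger_gap(),((w[:2]-shoe[i])@ux).round(1),np.round(env.get_contact_force(),1))
env.move_linear((*at(i,0),150),v=150)
env.move_gripper(85)
p=at(1,-130); env.move_pose((*p,200),down(YD)); env.dwell(.15)
im,wp=snap("wrist","d3.png"); crop(im,180,60,210,160,3.8,"d3c.png"); print(env.get_time())
E
```

```text
False 1.1 [-13.1   2.5  17.1] 31.536391850961092
59.88473874990281 5.9 [ 0.1 -0.4  0.2]
28.125
```

View pics/d3.png

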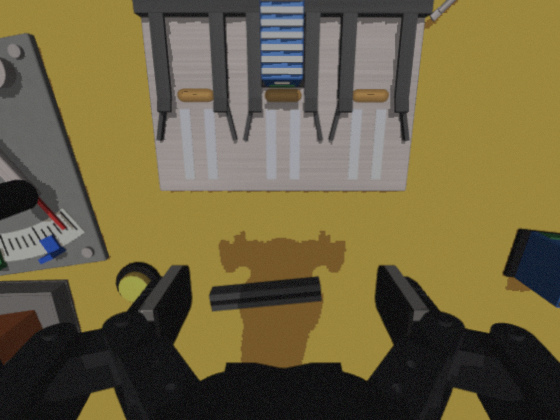

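View pics/d3c.png

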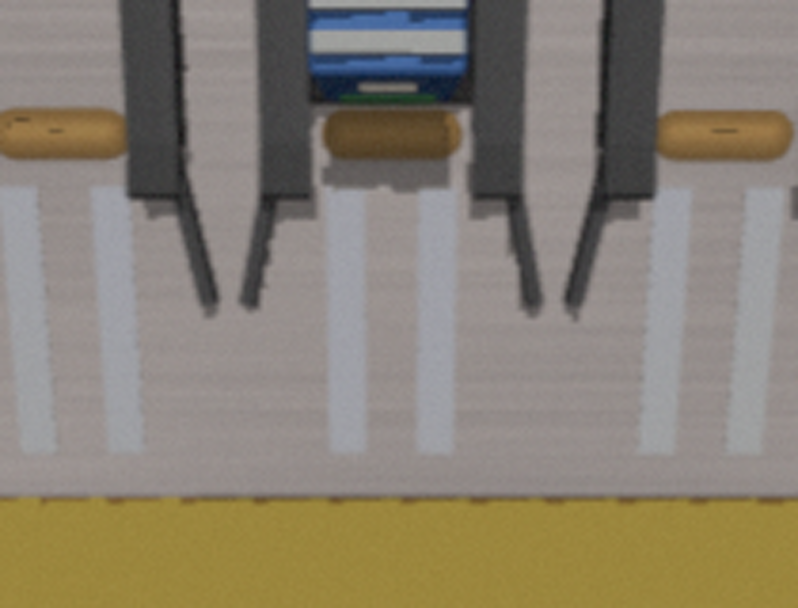

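Module A is home: its detent at (283,96) is fully visible and level with the empty ones. Next is module B.

```bash
python3 - <<'E'
from grab import *
from dock import *
g=grab((417,-325),-11.8); print(g)
if env.get_finger_gap()>28:
    p=at(0,-87)
    env.move_linear((g[0],g[1],105),v=150)
    env.move_pose((*p,105),down(YD))
    env.move_linear((*p,62),v=80); env.dwell(.2)
    im,wp=snap("wrist","e1.png"); print(p,wp[0],env.get_finger_gap(),env.get_time())
E
```

```text
[[np.float64(416.2), np.float64(-325.6), np.float64(58.2), np.float64(30.4), np.float64(-11.6), array([286., 205.])]]
[ 416.6 -326.1   30.6] [ 0.1 -0.7  0.6]
gap 31.218371267555614 31.149853668485402 32.25
(416.193359375, -325.5956115722656, -11.584259033203125)
[ 558.18648118 -128.68568171] [ 558.58881138 -128.78201142   62.48374759] 31.350289306792067 34.4
```

View pics/e1.png

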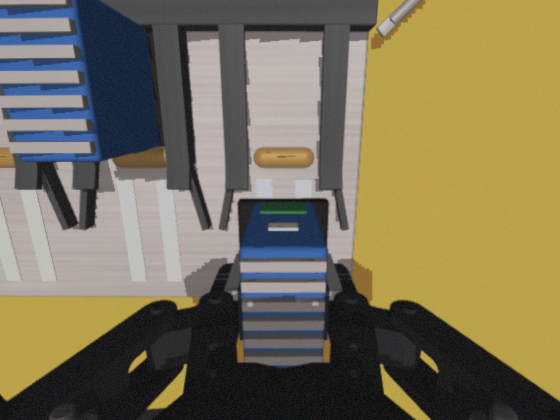

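Module B is centred on shoe 0, with the detent at column 284 and the foot spanning 238–328. Module A is still home in shoe 1. Sliding.

```bash
python3 - <<'E'
from dock import *
i=0
slide(i)
z=45.5
c=env.move_linear((*at(i,6),z),v=20,contact_N=15); w=wpose()[0]
print(c,((w[:2]-shoe[i])@ux).round(1),np.round(env.get_contact_force(),1),env.get_finger_gap())
env.move_gripper(60); w=wpose()[0]; print(env.get_finger_gap(),((w[:2]-shoe[i])@ux).round(1))
env.move_linear((*at(i,0),150),v=150)
env.move_gripper(85)
p=at(1,-130); env.move_pose((*p,200),down(YD)); env.dwell(.15)
im,wp=snap("wrist","e3.png"); crop(im,240,60,180,140,4.2,"e3c.png"); snap("top","e3t.png"); print(env.get_time())
E
```

```text
down True 45.38549242008085 31.50740713482675
-60 False -59.5 -0.1 45.4 [ 0.3 -0.9  2.3] 31.2
-40 False -39.5 0.1 45.5 [ 1.5 -0.4  2.2] 31.2
-20 False -20.0 -0.1 45.5 [ 0.8 -0.3  4.5] 31.4
-6 False -5.7 -0.1 45.5 [0.8 0.3 3.4] 31.7
3 False 0.9 -0.2 45.6 [-5.9  0.5  9.4] 31.0
[-5.   1.8  9. ] 38.2667
False 1.1 [-12.4   1.8  15.4] 31.351383195106905
59.66634085612479 5.9
41.125
```

View pics/e3.png

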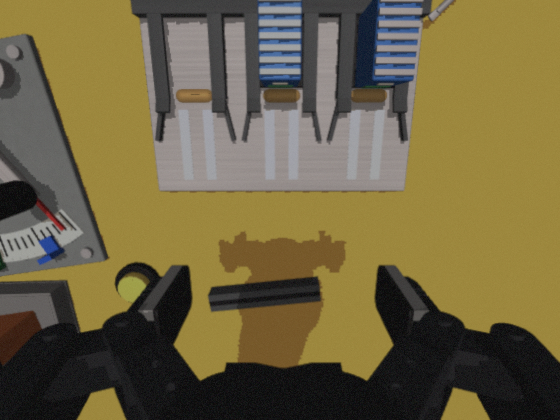

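View pics/e3c.png

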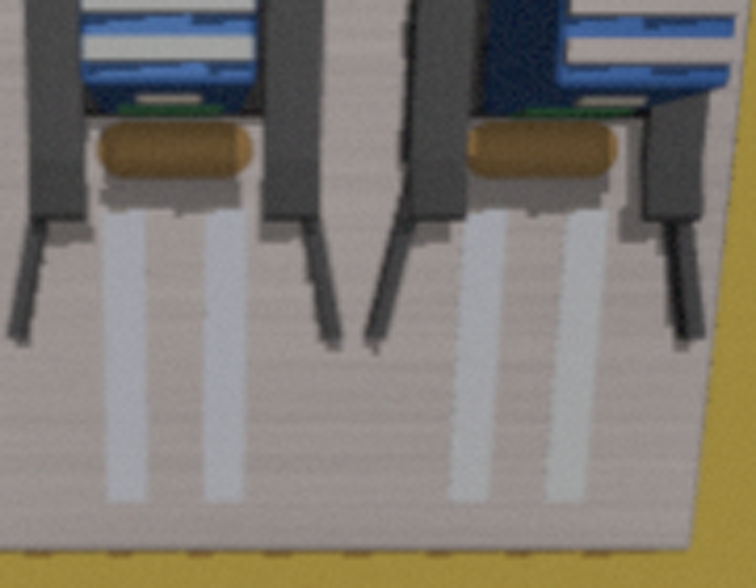

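View pics/e3t.png

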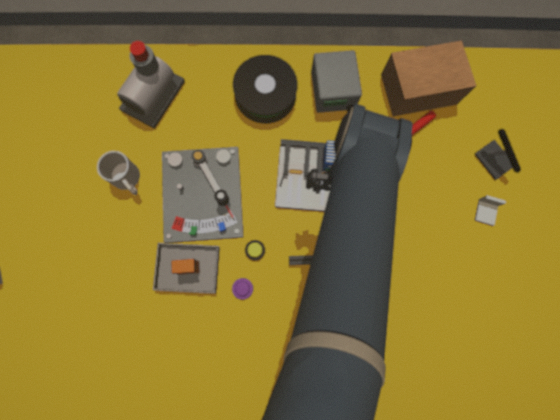

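Both modules are home, with detents at (283,96) and (369,96) up, and the top view shows no third module. For the tensioner I'll straddle the roller with a loosely open gripper and keep the wrist camera on the pointer side to read the scale.

```bash
cat > ten.py <<'E'
from meas import *
PIV=np.array([656.2,284.3]); YS=np.deg2rad(4.0); Rr=130.
def ang(q): return 0.45-q+YS
def rp(q,r=Rr): a=ang(q); return PIV-r*np.array([np.cos(a),np.sin(a)])
def tyaw(q): return np.rad2deg(ang(q))-180
def qof(P): d=PIV-np.array(P)[:2]; return 0.45+YS-np.arctan2(d[1],d[0])
def sweep(q0,q1,z,rate):   # rate rad/s
    n=max(1,int(np.ceil(abs(q1-q0)/0.04)))
    for q in np.linspace(q0,q1,n+1)[1:]:
        env.move_linear((*rp(q),z),v=rate*130,ori=down(tyaw(q)))
E
python3 - <<'E'
from ten import *
import pickle
print(rp(0),tyaw(0))
env.move_linear((*wpose()[0][:2],230))
env.move_pose((*rp(0),170),down(tyaw(0))); print(np.round(env.get_qpos()))
env.move_gripper(60)
env.move_linear((*rp(0),100),v=120); env.dwell(.15)
im,wp=snap("wrist","t1.png"); pickle.dump(wp,open("t1.pkl","wb")); print(wp[0],env.get_time())
E
```

```text
[543.37144044 219.7266607 ] -150.21689921911295
[ 20.  39. -67. 102.  39.  67.  60.]
[543.84822696 220.1883596  100.94390056] 44.85
```

View pics/t1.png

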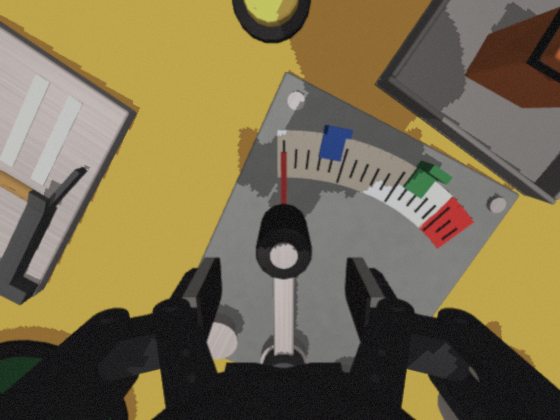

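```bash
python3 - <<'E'
from ten import *
import pickle
wp=pickle.load(open("t1.pkl","rb")); im=cv2.imread("pics/t1.png")
crop(im,265,110,220,150,3.6,"t1c.png")
hsv=cv2.cvtColor(im,cv2.COLOR_BGR2HSV).astype(int);h,s,v=hsv[...,0],hsv[...,1],hsv[...,2]
for nm,m in [("blue",(h>105)&(h<130)&(s>100)),("green",(h>45)&(h<90)&(s>80)),("red",((h<8)|(h>172))&(s>120))]:
    for st,c,l in blobs(m,40):
        if c[1]<110 or c[1]>260 or c[0]<270 or c[0]>480: continue
        print(nm,st,c.round(1),[(z,round(qof(plane("wrist",c,z,wp)),3),np.hypot(*(plane("wrist",c,z,wp)[:2]-PIV)).round(0)) for z in (15,24,35,45)])
print(qof(plane("wrist",(283.5,255),84,wp)),plane("wrist",(283.5,255),84,wp))
q=np.array(env.get_qpos())
for a in np.arange(0,.75,.1):
    r=env.solve_ik((*rp(a),45),down(tyaw(a))); print(round(a,2),None if r is None else np.round(r))
E
```

```text
blue [319 125  34  36 789] [333.7 141.9] [(15, np.float64(0.192), np.float64(188.0)), (24, np.float64(0.184), np.float64(189.0)), (35, np.float64(0.174), np.float64(189.0)), (45, np.float64(0.165), np.float64(190.0))]
green [405 162  47  36 853] [425.5 178.3] [(15, np.float64(0.581), np.float64(190.0)), (24, np.float64(0.558), np.float64(189.0)), (35, np.float64(0.529), np.float64(189.0)), (45, np.float64(0.503), np.float64(188.0))]
red [281 152   6  53 263] [283.1 178. ] [(15, np.float64(0.001), np.float64(159.0)), (24, np.float64(0.001), np.float64(161.0)), (35, np.float64(0.001), np.float64(163.0)), (45, np.float64(0.001), np.float64(165.0))]
red [ 420  197   54   51 1334] [446.4 222.8] [(15, np.float64(0.788), np.float64(176.0)), (24, np.float64(0.755), np.float64(175.0)), (35, np.float64(0.715), np.float64(174.0)), (45, np.float64(0.678), np.float64(173.0))]
0.0028737591174392563 [543.4592503 220.2063208  84.       ]
0.0 [ 15.  47. -59. 107.  49.  56.  53.]
0.1 [ 13.  46. -58. 107.  48.  56.  47.]
0.2 [ 11.  45. -57. 107.  47.  55.  41.]
0.3 [  9.  45. -56. 107.  46.  54.  34.]
0.4 [  7.  44. -54. 106.  45.  54.  28.]
0.5 [  5.  44. -53. 106.  43.  53.  23.]
0.6 [  3.  44. -52. 105.  42.  53.  17.]
0.7 [  0.  44. -50. 104.  41.  53.  11.]
```

View pics/t1c.png

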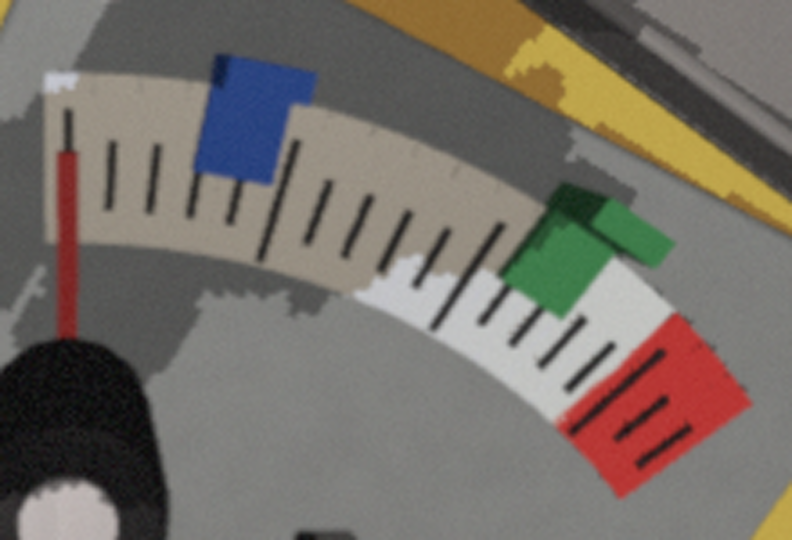

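The pointer is at col 284 on the zero tick. The blue flag plate reads about 0.19 and the green about 0.57. Engaging the roller now, in steps with the camera in the loop.

```bash
python3 - <<'E'
from ten import *
import pickle
env.move_linear((*rp(0),46),v=80); print(np.round(env.get_contact_force(),1))
env.move_gripper(40); print(env.get_finger_gap(),np.round(env.get_contact_force(),1))
sweep(0,0.19,46,0.08); env.dwell(.2)
im,wp=snap("wrist","t2.png"); pickle.dump(wp,open("t2.pkl","wb")); print(wp[0],qof(wp[0]),np.round(env.get_contact_force(),1),env.get_finger_gap(),env.get_time())
crop(im,200,90,200,150,4,"t2c.png")
E
```

```text
[0.5 0.5 1. ]
40.101222494222604 [-1.2  0.2 -0.3]
[533.23979785 241.97012911  45.97692975] 0.1882640288301271 [ 2.7 -5.4  1.6] 39.89623251808297 49.3833
```

View pics/t2.png

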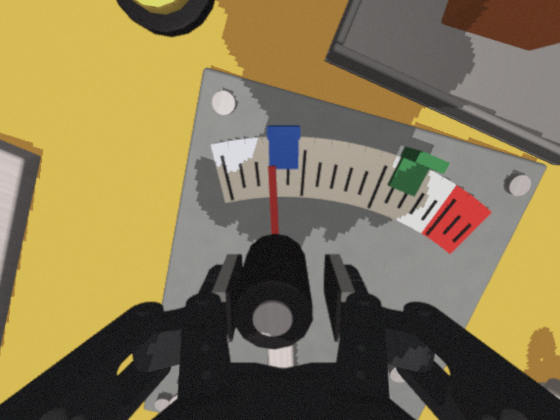

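View pics/t2c.png

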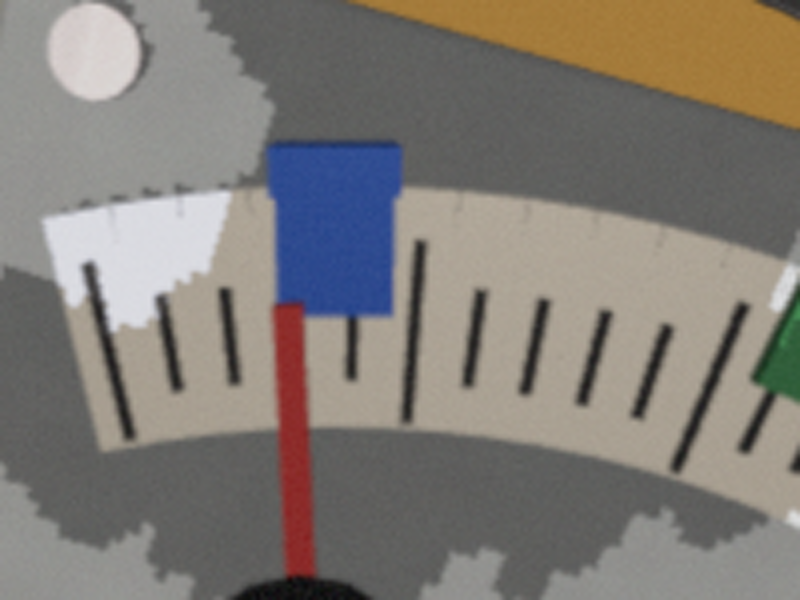

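The pointer tip is at crop col 289 and the middle of the blue flag at 335, so it is about 0.036 rad short. Advancing to it and holding.

```bash
python3 - <<'E'
from ten import *
sweep(0.19,0.227,46,0.06); env.dwell(.3)
im,wp=snap("wrist","t3.png"); print(wp[0],qof(wp[0]),np.round(env.get_contact_force(),1),env.get_time())
crop(im,200,90,200,150,4,"t3c.png")
E
```

```text
[531.813899   246.42102834  45.98138002] 0.22420802205386314 [ 2.6 -4.7  1.9] 50.5
```

View pics/t3c.png

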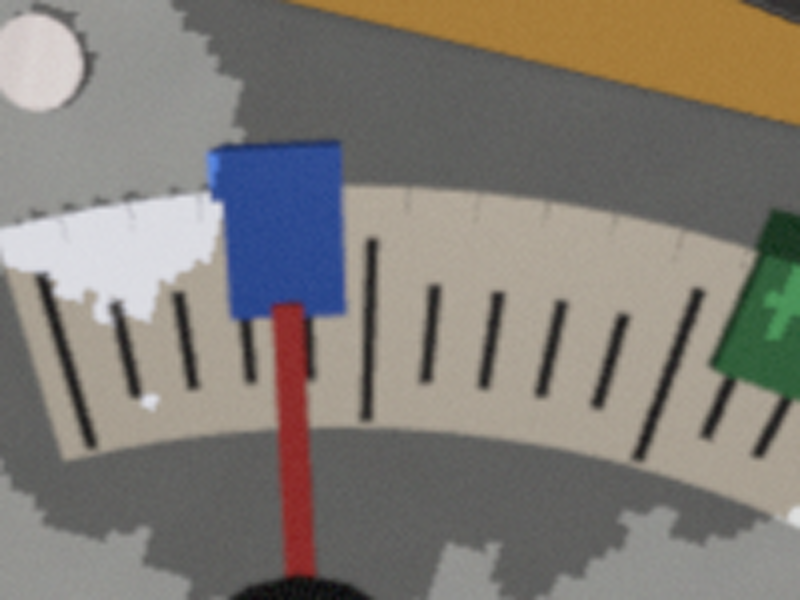

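The pointer tip (288) sits on the middle of the blue flag (289). I'll hold it there, then go on until just short of green.

```bash
python3 - <<'E'
from ten import *
env.dwell(2.6); print(env.get_time())
sweep(0.227,0.57,46,0.12); env.dwell(.3)
im,wp=snap("wrist","t4.png"); print(wp[0],qof(wp[0]),np.round(env.get_contact_force(),1),env.get_finger_gap(),env.get_time())
crop(im,200,90,200,150,4,"t4c.png")
E
```

```text
53.1
[526.24500213 289.15693756  45.84082571] 0.5571697790364047 [ 2.5 -7.1  4.1] 40.37005289941183 57.65
```

View pics/t4c.png

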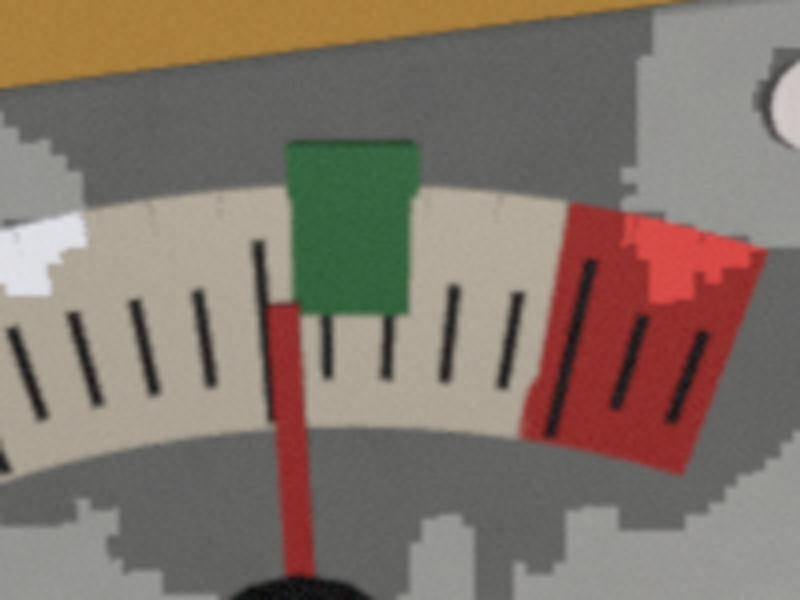

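The pointer is at 284 and the green middle at 352, so it is about 0.053 rad short.

```bash
python3 - <<'E'
from ten import *
sweep(0.57,0.622,46,0.06); env.dwell(.3)
im,wp=snap("wrist","t5.png"); print(wp[0],qof(wp[0]),np.round(env.get_contact_force(),1),env.get_time())
crop(im,200,90,200,150,4,"t5c.png")
E
```

```text
[526.66328027 295.68550366  45.82974031] 0.6074819006030048 [ 0.9 -7.4  4.7] 59.1667
```

View pics/t5c.png

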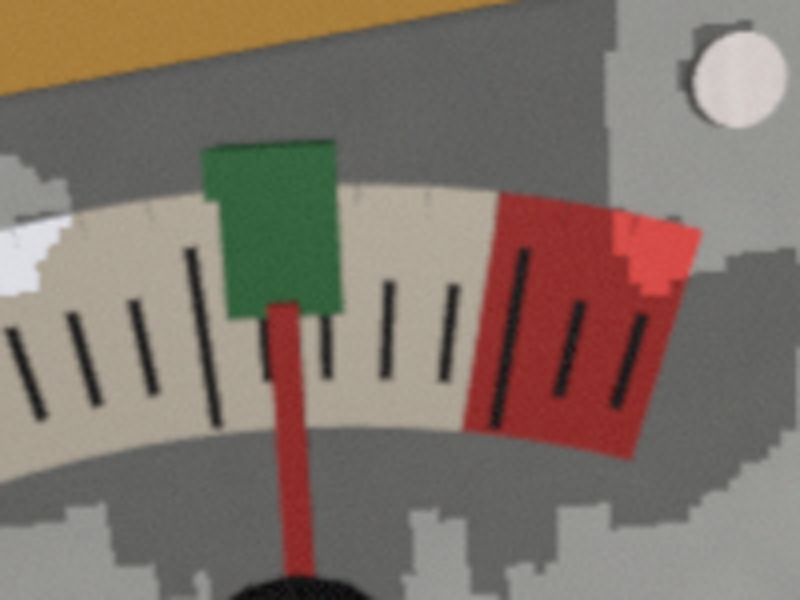

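The pointer (284) is on the middle of green (286). I'll hold, ease back slowly, then lift clear.

```bash
python3 - <<'E'
from ten import *
env.dwell(2.6); print(env.get_time())
sweep(0.622,0.1,46,0.12); sweep(0.1,0.0,46,0.05); env.dwell(.3)
print(np.round(env.get_contact_force(),1))
env.move_gripper(60); env.move_linear((*rp(0),150),v=120); env.dwell(.1)
im,wp=snap("wrist","t6.png"); print(env.get_time())
E
```

```text
61.7667
[-0.1  1.2  0.2]
72.4333
```

View pics/t6.png

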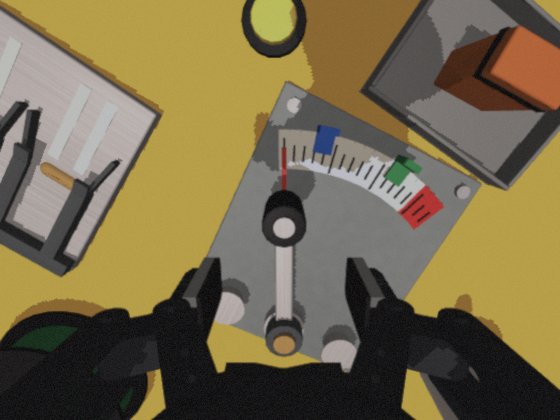

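The arm is at rest with the pointer on the zero tick at col 284. Next I'll locate the yellow button from several views and press it.

```bash
python3 - <<'E'
from ten import *
def yel(im):
    hs=cv2.cvtColor(im,cv2.COLOR_BGR2HSV); m=((hs[...,0]>26)&(hs[...,0]<42)&(hs[...,1]>110)&(hs[...,2]>120)); m[265:]=0; return m
env.move_pose((450,150,200),down(0)); env.dwell(.15)
im,wp=snap("wrist","p1.png"); obs=[]
for nm,i,w in [("wrist",im,wp),("wrist",L("tray"),W["tray"])]:
    b=max(blobs(yel(i),60),key=lambda b:b[0][4]); print(b[0],b[1].round(1)); obs.append((nm,b[1],w))
b=[x for x in blobs(yel(cv2.imread("pics/top0.png")),40) if abs(x[1][0]-254)<6][0]; obs.append(("top",b[1],None))
print(tri(obs),tri(obs[:2]),[plane(n,u,30,w).round(1) for n,u,w in obs])
crop(im,220,130,140,110,5,"p1c.png")
E
```

```text
[276 200  32  31 783] [291.6 215.1]
[331 156  28  28 619] [344.3 169.4]
[421.01382442 141.23915476  22.84706792] [420.8620135  140.45302064  21.30114757] [array([423.6, 140.6,  30. ]), array([422.4, 142.2,  30. ]), array([419.9, 142.2,  30. ])]
```

View pics/p1.png

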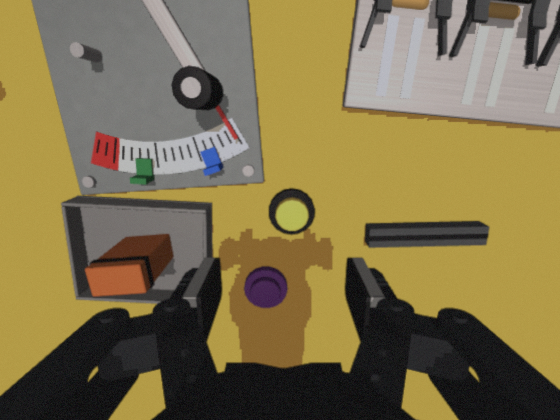

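```bash
python3 - <<'E'
from ten import *
env.move_gripper(0)
x,y=421.3,141.0
env.move_linear((x,y,70),v=150)
c=env.move_linear((x,y,12),v=25,contact_N=2.5); z=wpose()[0][2]; print(c,wpose()[0],np.round(env.get_contact_force(),1))
c=env.move_linear((x,y,z-14),v=15,contact_N=12); env.dwell(.3); print(c,wpose()[0],np.round(env.get_contact_force(),1))
snap("scene","p2.png")
env.move_linear((x,y,z-14),v=20,contact_N=12);env.dwell(.4);print(wpose()[0],np.round(env.get_contact_force(),1))
env.move_linear((x,y,150),v=100); print(env.get_time())
E
```

```text
True [421.31820406 141.04760917  18.8645606 ] [0.  0.5 3. ]
True [421.33426619 141.05933432  15.99828794] [-1.4 -0.2 10.3]
[421.34851035 141.03111556  15.98353068] [-1.7 -0.1  9.9]
81.2
```

The button bottomed hard: no more travel, at 10 N against the 5 N needed. Now a final check of the whole scene.

```bash
python3 - <<'E'
from h import *
env.move_pose((410,150,260),down(0)); env.dwell(.1); snap("wrist","f0.png")
env.move_pose((430,-45,330),down(0)); env.dwell(.2); im,_=snap("wrist","f1.png"); snap("scene","f2.png"); print(env.get_time())
E
```

```text
83.0083
```

View pics/f1.png

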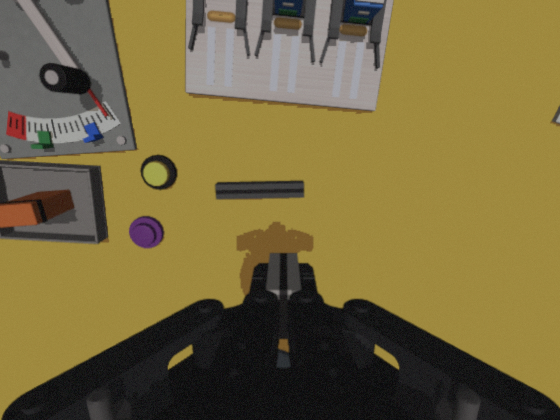

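View pics/f2.png

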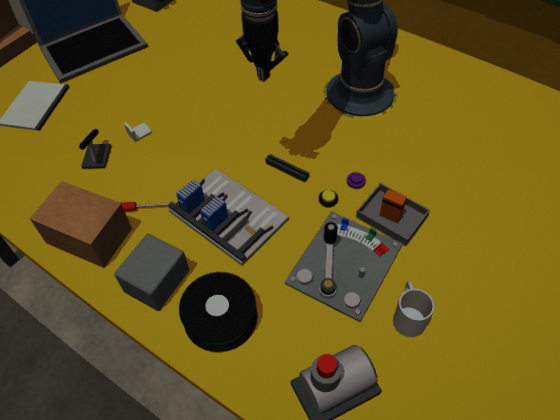

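Everything checks out: both modules are home with detents up at (287,23) and (353,29), and the block is in the tray at scene (393,205). The arm is at zero and the rest of the bench is undisturbed. Handing in.

```bash
python3 - <<'E'
from rig import env
print(env.close_job(),env.get_time())
E
```

```text
the job is handed in; nothing more can be done
the job is handed in; nothing more can be done
```

The job is done and handed in after about 83 s of robot time; no verdict is reported, so what follows is from my own last checks, none of which failed or disagreed.

- **Transport block:** it stands upright in the grey tray.
- **Modules:** only two were on the bench. They are fully home in shoes 1 and 0, and the camera shows the brass detents up behind both.
- **Tensioner:** I held the pointer on the middle of the blue flag (about 0.19 rad), then the green (about 0.57 rad), for at least 2.6 s each. The pointer was within about 0.3 mm of each middle in the pictures. I eased the arm back slowly, and the pointer is on the zero tick.
- **Log button:** I pressed the yellow button to its hard stop at about 10 N (5 N needed). I judged "fully down" from the force and the lack of further travel, because there is no reading for the button.
- **Rest of the bench:** the profile, screwdriver and mug look undisturbed in the last pictures, and the robot was clear of everything.

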